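# Put the red thread away behind a touch latch

### The job

Put the red spool of thread away in the handleless drawer of the plywood thread chest: push the drawer front in gently until its touch latch lets go and the drawer springs ajar, draw it further out, and stand the red spool upright in the empty middle well. Then push the drawer home until the latch catches again and it stays shut when you let go. The catch is plastic and its depth is anyone's guess, so feel for it and never press the nearly shut drawer with more than 20 newtons; leave the other spools standing in their wells and the tin and the tape measure where they are.

Things in the scene. Friction and masses are not known exactly. Their poses are not given: they have to be found in the camera images.
- chest: the thread chest, a low plywood box 230 (x) by 270 (y) by 106 mm high, fixed to the bench; origin at the centre of its underside, x pointing to its back, so its open front edge is at x = -0.115 and faces the robot; z up
- drawer (a joint): travel of the drawer along the chest's -x, in m: 0 latched shut (within 1 mm), negative pushed in, about 0.046 sprung ajar, 0.115 at the end of its runners. Runners: under 1 N of friction and 12 N per m/s of drag. An ejector spring pushes it out over the first 0.045 m, with 2 N there, 4 N at 0 and 4.7 N when fully in
- push (a point): middle of the drawer front's outer face, 32 mm below its top; push here. Pushed in to some point between -0.004 and -0.0145 and then let back out, the drawer is let go by its push-push latch (or, from open, caught); a hidden screw sets the point, and about 1 mm deeper is a dead stop. Pushing takes 4 to 6 N; once it climbs to 8 or 10 N the latch has surely acted. Less deep, nothing changes
- front (a point): middle of the top edge of the drawer front's outer face; axes as the chest's. The front is a board 18 mm thick, 248 wide and 78 tall, its foot 16 mm above the bench, its top 12 mm below the chest's; latched, it stands 20 mm proud of the chest's front edge. Behind it the drawer is open from above: nothing stands within 33 mm of its back face, down to the wells' plate 38 mm above the bench
- well1 (a point): centre of the floor of the empty middle well in the drawer, 54 mm behind the back face of the drawer front: a round recess 44 mm wide and 12 mm deep, its floor 26 mm above the bench. It moves with the drawer; the chest roof covers it until the drawer is drawn out to 0.08 or more
- red_spool: red thread on a wooden spool, two flanges 40 mm in diameter and 9 mm thick, 50 mm tall, 50 g, core 20 mm; stands on the bench; origin at the centre of its underside
- linen_spool: pale linen thread on a wooden spool, 40 mm in diameter, 52 mm tall, loose in the well 78 mm to the chest's +y side of the middle one; origin at the centre of its underside
- brown_spool: brown thread on a wooden spool, 36 mm in diameter, 46 mm tall, loose in the well 78 mm to the chest's -y side of the middle one; origin at the centre of its underside
- red_tin: bystander: round red tin with a pale label band, 64 mm in diameter, 45 mm tall; origin at the centre of its underside
- tape_measure: bystander: yellow tape measure with a black panel, 34 by 68 by 60 mm tall; origin at the centre of its underside

How it is judged:
On the way, in this order (a step that is already met when the one before it is completed fails the run):
1. the drawer has sprung ajar (value of joint drawer above 0.035 m), for 0.2 s.
2. the red spool stands released in the middle well of the open drawer (value of joint drawer above 0.035 m and horizontal distance between red_spool and well1 below 0.005 m and z of red_spool in the frame of well1 below 0.004 m and angle between red_spool's own z axis and vertical below 0.12 rad and contact force between each of the arm, the fingers and red_spool below 0.1 N), for 0.2 s.
At the end, for the whole second after the job is handed in: the drawer rests still, latched shut by itself (joint between -3 and +4 mm), the red spool stands in the middle well (within 5 mm of its centre, down on its floor within 4 mm, tilted less than 0.12 rad), and the other two spools stand upright in theirs (value of joint drawer between -0.003 and 0.004 m and velocity of joint drawer between -0.005 and 0.005 m/s and horizontal distance between red_spool and well1 below 0.005 m and z of red_spool in the frame of well1 below 0.004 m and angle between each of red_spool, linen_spool, brown_spool's own z axis and vertical below 0.12 rad); the robot touches nothing.
It fails at once if the drawer is pressed with more than 20 N while nearly shut (within 10 mm of latched, or deeper) (value of joint drawer below 0.01 m and contact force between any of the fingers, the arm and drawer above 20 N).
It fails at once if a spool in the drawer is tipped or lifted out of its well (angle between any of linen_spool, brown_spool's own z axis and vertical above 0.3 rad or height (world z) of any of linen_spool, brown_spool above 0.036 m).
It fails at once if the red tin or the tape measure is moved by more than 15 mm (distance of any of red_tin, tape_measure from where it was at the start of the episode above 0.015 m).
It also fails if it takes over 67 s, if anything falls off the work surface, if the arm or the gripper's body presses on something with over 40 N, if the wrist force passes 120 N, or if a joint passes its speed limit or range.

### The arm

A 6-joint arm with a two-finger parallel gripper is mounted at the origin on a cart in front of the work surface, level with it; the furniture and walls round the work are solid. World frame = base frame: x ahead of the robot, y to its left, z up, the work surface at z = 0. Lengths are in m, angles in rad, forces in N, time in s.
With the tool pointing down it reaches from about 0.35 to 0.975 m from the base axis. Payload 4.9 kg.
Tool frame: the origin (TCP) lies midway between the tips of the shut fingers; the grasp point (between the pads) lies 19 mm behind it; z points along the fingers, y is the line along which they close (so a half turn about z gives the same grasp; the last joint's range is limited). The gripper opens to 85 mm and grips with 20 to 120 N. Pads are 22 mm wide; open, the fingers measure 114 mm over their backs; the gripper's body (76 mm by 85 mm) begins 54 mm behind the grasp point. The pads swing forward as they close: fully open they stand 13 mm farther back than shut.
Start: joints at [-1.281, 0.053, 1.613, -0, 1.476, -0.119], TCP at [0.248, -0.573, 0.231] pointing down, gripper open.
Joint ranges: [-3.01, 3.01], [-1.01, 2.22], [0.06, 2.58], [-1.02, 4.17], [0.09, 2.62], [-3.14, 3.14]. Speed limits (rad/s): [2.57, 2.57, 3.14, 3.14, 3.14, 3.14].

### API

Orientations are given as a rotation vector (axis times angle).
In Python, from station import ctrl gives the robot as it stands. The module is installed in compiled form; this text tells all that it offers.
- The arm moves only by the shell command python3 -m handwheel 'ROWS' [OPENING] [FORCE]. ROWS is JSON, a list of rows, each a list of 2 entries, a list of its own where there are three numbers: the shift along the tool's x, y, z in cm, then the turn, a rotation vector about the tool's x, y, z in rad. In form: [[[tx, ty, tz], [ax, ay, az]], ...]. A call has 1 to 5 rows; each row is the pose to reach, as a shift and turn from the pose commanded when the call began, along the tool's axes at that moment; what a row does not reach only later rows make up. A row lasts 1/8 s, in which the tool goes at most 62.5 mm and 10.7 degrees, less where a joint would pass 70% of its speed; a pose out of reach is approached as far as the arm can. A call with a gripper value outside its range is refused whole. OPENING is the gripper's target within -1 to 1 (shut at 1, half-way at 0, fully open at -1), set as the call begins (- or left out, the last holds). The fingers move at their own pace and stop on an object; FORCE is the grip in N (left out, the last holds). Time passes only in rows, so rows that repeat a pose let the fingers close. It gives the time, the measured TCP pose, the force, the opening and the grip force at its end, in the units of the state.
- ctrl.get_obs(): the state, without advancing time (a new reading comes with each control period).
- ctrl.get_image(name): name is "side" or "top"; returns the picture (384x512x3 uint8, blue, green, red); there is no depth.
- ctrl.calibration(name): a dict with "fx", "fy", "cx", "cy" (pixels), "k1" (the pictures are not rectified: a ray, as slopes to the right and down, at radius r is drawn at 1 + k1 r^2 times it, then the intrinsics apply), "R" (3x3) and "t" (3): a world point X has camera coordinates R X + t. Camera axes: x right, y down, z forward; pixel columns grow to the right and rows downward; lengths in m; the calibration is good to about 2 mm. A picture is of the moment at which its call begins. calibration takes no time and is no camera call.
- ctrl.finish_job(): hands the job in; it is judged then, once.
Trained networks look in the newest picture that a camera, given by its name, has taken for a name from the list of things; names that differ only in an ending like _2 or _b are one class to them, and where a whole thing is asked for, a point or a joint stands for the part that bears it (a point fixed in the world has none). Each returns a list of dicts, best first, with "score" (0 to 1); they miss things now and then, are a little off and sometimes report something else, mostly with a low value. They report only what shows in the picture. A call takes as long as a camera call.
- ctrl.look_for(camera, query): "position" ([column, row] in pixels, amid what is visible of it).
- ctrl.landmark_of(camera, query): "position" ([column, row] in pixels: a listed point, or the origin of a listed thing).
The state is a dict: "t": time; "q": joint angles; "dq": joint speeds; "effort": joint torques, N m; "tool_pos": TCP position; "tool_rot": TCP orientation; "contact_force": force on the tool from outside, world axes, zero at the start; "wrist_torque": the same for the moment, N m; "opening": finger opening in m; "grip_force": force on a finger pad.
Only numpy, scipy, OpenCV 4.12 (cv2) and the standard library are available. Lean on these libraries where they do the work, as an engineer would, in place of code of your own. Each camera call takes 0.05 s, during which the arm holds its last target. There are 200 camera calls.

## Working session

There is one attempt and no reset: what is moved stays moved. The work goes in short steps, Python scripts to look and compute and a shell command to move; the robot and the scene stay as the last step left them, time stands still between calls to the robot, and variables do not carry over. Pictures are saved under pics/ and viewed, at most 10 in all, crops included, and the job is handed in when it is done.

```bash
mkdir -p pics; cat > h.py <<'E'
import numpy as np, cv2
from station import ctrl
from scipy.spatial.transform import Rotation as Ro
def ray(cam,px):
    c=ctrl.calibration(cam);R=np.array(c["R"]);t=np.array(c["t"])
    d=np.array([(px[0]-c["cx"])/c["fx"],(px[1]-c["cy"])/c["fy"]]);u=d.copy()
    for _ in range(20): u=d/(1+c["k1"]*(u@u))
    return -R.T@t, R.T@np.array([u[0],u[1],1.])
def atz(cam,px,z):
    o,d=ray(cam,px); return o+d*(z-o[2])/d[2]
def tri(p1,p2):
    o1,d1=ray("side",p1);o2,d2=ray("top",p2)
    s=np.linalg.lstsq(np.c_[d1,-d2],o2-o1,rcond=None)[0]
    a=o1+s[0]*d1;b=o2+s[1]*d2
    return (a+b)/2,np.linalg.norm(a-b)
def totool(dw):
    o=ctrl.get_obs(); return Ro.from_rotvec(o["tool_rot"]).inv().apply(dw)
E
python3 - <<'E'
from h import *
np.set_printoptions(precision=4,suppress=True)
for c in("side","top"): cv2.imwrite(f"pics/{c}0.png",ctrl.get_image(c))
P={}
for n in("push","front","red_spool","red_tin","tape_measure","chest"):
    for c in("side","top"):
        r=ctrl.landmark_of(c,n)[:2]; P[n,c]=r
        print(n,c,[(np.round(x["position"],1),round(x["score"],2)) for x in r])
    if P[n,"side"] and P[n,"top"]: print("  tri",*tri(P[n,"side"][0]["position"],P[n,"top"][0]["position"]))
    z={"push":.062,"front":.094}.get(n,0)
    for c in("side","top"):
        if P[n,c]: print("  ",c,atz(c,P[n,c][0]["position"],z))
o=ctrl.get_obs();print(o); print(Ro.from_rotvec(o["tool_rot"]).as_matrix())
for c in("side","top"): k=ctrl.calibration(c);print(-np.array(k["R"]).T@k["t"])
E
```

```text
push side [(array([217.8, 250.8]), 0.75)]
push top [(array([187.6, 192.7]), 0.86), (array([187.5, 192.7]), 0.62)]
  tri [0.5959 0.1266 0.0579] 0.007970754962544768
   side [0.5892 0.1293 0.062 ]
   top [0.599  0.1279 0.062 ]
front side [(array([216.5, 238.8]), 0.63)]
front top [(array([185.4, 192.7]), 0.64)]
  tri [0.5933 0.1285 0.0904] 0.005057714108552317
   side [0.5882 0.1314 0.094 ]
   top [0.5951 0.1292 0.094 ]
red_spool side [(array([335.6, 208.2]), 0.66)]
red_spool top [(array([306.6, 252. ]), 0.48)]
  tri [ 0.4473 -0.1993 -0.0012] 0.003748224493220851
   side [ 0.4451 -0.198   0.    ]
   top [ 0.4491 -0.1987  0.    ]
red_tin side [(array([290.7, 200.4]), 0.61)]
red_tin top [(array([303.3, 212.5]), 0.94)]
  tri [ 0.5607 -0.1875 -0.0032] 0.004417901585998889
   side [ 0.5612 -0.1825  0.    ]
   top [ 0.5584 -0.1879  0.    ]
tape_measure side [(array([325.7, 177.7]), 0.69)]
tape_measure top [(array([352.9, 228.2]), 0.74)]
  tri [ 0.5152 -0.3273  0.0041] 0.004451355569831845
   side [ 0.5148 -0.3347  0.    ]
   top [ 0.5175 -0.3276  0.    ]
chest side [(array([168.4, 250.7]), 0.87)]
chest top [(array([191.3, 150.7]), 0.7)]
  tri [0.7218 0.1279 0.0111] 0.005012684371908595
   side [0.7286 0.1176 0.    ]
   top [0.7263 0.1308 0.    ]
{'t': 0.7, 'q': array([-1.281 ,  0.0527,  1.6129, -0.    ,  1.476 , -0.119 ]), 'dq': array([ 0.0017,  0.0011,  0.0003, -0.0002,  0.    ,  0.0004]), 'effort': array([ -0.0008, -39.3554, -37.0372,  -0.0003,   0.0002,  -0.    ]), 'tool_pos': array([ 0.2484, -0.5735,  0.2313]), 'tool_rot': array([3.0761, 0.6377, 0.    ]), 'contact_force': array([-0.3844,  0.4051, -0.6022]), 'wrist_torque': array([-0.1105, -0.0073, -0.0006]), 'grip_force': 0.0, 'opening': 0.08571178030948676}
[[ 0.9176  0.3975  0.    ]
 [ 0.3975 -0.9176 -0.0001]
 [-0.      0.0001 -1.    ]]
[0.2672 0.5913 0.5503]
[ 0.4498 -0.0481  1.3382]
```

View pics/side0.png

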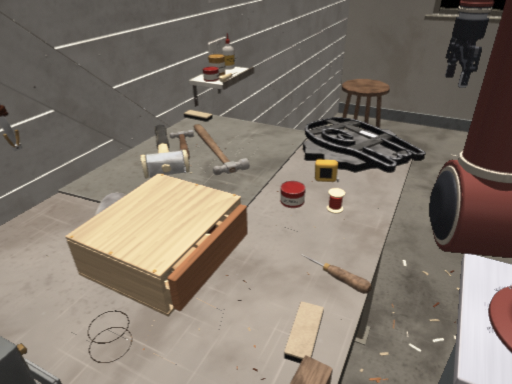

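View pics/top0.png

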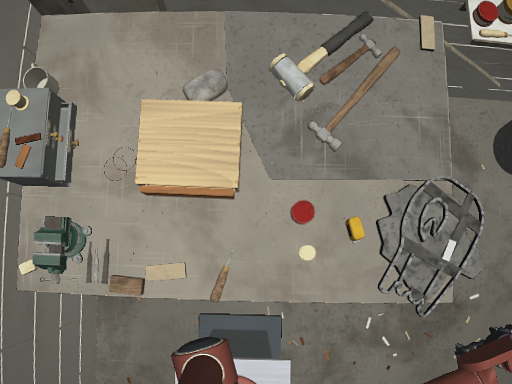

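Side view: chest with its reddish drawer front at about (205,260), red spool at (336,200), tin (292,193) and tape (326,170). The top view agrees, with the chest nearly aligned to x. Next I'll measure the chest yaw from the front's colour and start moving.

```bash
python3 - <<'E'
from h import *
np.set_printoptions(precision=4,suppress=True)
im=cv2.imread("pics/top0.png"); h=cv2.cvtColor(im,cv2.COLOR_BGR2HSV)
m=((h[...,0]<12)&(h[...,1]>100)&(h[...,2]>60)).astype(np.uint8); m[:170]=0;m[215:]=0;m[:,:130]=0;m[:,250:]=0
ys,xs=np.nonzero(m); print(len(xs),xs.min(),xs.max(),ys.min(),ys.max())
# front outer bottom line of top face: lowest mask px by column = foot or top edge
pts=np.array([(x,ys[xs==x].max()+.5) for x in range(xs.min()+3,xs.max()-2)],float)
k=np.polyfit(pts[:,0],pts[:,1],1)
for z in(.094,.016):
    A=atz("top",[xs.min(),np.polyval(k,xs.min())],z);B=atz("top",[xs.max()+1,np.polyval(k,xs.max()+1)],z)
    d=A-B;print(z,A,B,"mid",(A+B)/2,"len",np.hypot(d[0],d[1]),"yaw",np.arctan2(-d[0],d[1]))
# yaw from side cam: landmark-free, roof edge in top view
wood=((h[...,0]>12)&(h[...,0]<28)&(h[...,1]>60)&(h[...,2]>130)).astype(np.uint8); wood[:85]=0;wood[200:]=0;wood[:,:125]=0;wood[:,250:]=0
c=max(cv2.findContours(wood,0,2)[0],key=cv2.contourArea);b=cv2.boxPoints(cv2.minAreaRect(c))
Q=np.array([atz("top",p,.106) for p in b]);print(Q,"centre",Q.mean(0))
for i in range(4):
    d=Q[i]-Q[i-1];print(np.hypot(*d[:2]),np.degrees(np.arctan2(d[1],d[0])))
E
python3 -m handwheel '[[[4,-3,0.5],[0,0,0.1]],[[8,-6,1],[0,0,0.2]],[[12,-9,1.5],[0,0,0.3]],[[16,-12.5,1.5],[0,0,0.4]],[[16.7,-13.1,1.5],[0,0,0.44]]]' 1 40
```

```text
1 214 214 197 197
t: 1.32
tool_pos: [0.3507, -0.3843, 0.2163]
tool_rot: [-3.141, 0.046, -0.001]
contact_force: [0.3, -1.2, 0.3]
opening: 0.0003
grip_force: 0.0Traceback (most recent call last):
  File "<stdin>", line 8, in <module>
IndexError: too many indices for array: array is 1-dimensional, but 2 were indexed
```

```bash
python3 - <<'E'
from h import *
np.set_printoptions(precision=4,suppress=True)
im=cv2.imread("pics/top0.png"); h=cv2.cvtColor(im,cv2.COLOR_BGR2HSV)
print(h[188:198,[150,190,230]].tolist())
wood=((h[...,2]>165)&(h[...,1]>50)).astype(np.uint8); wood[:85]=0;wood[200:]=0;wood[:,:125]=0;wood[:,250:]=0
c=max(cv2.findContours(wood,0,2)[0],key=cv2.contourArea);b=cv2.boxPoints(cv2.minAreaRect(c))
Q=np.array([atz("top",p,.106) for p in b]);print(b,Q,"centre",Q.mean(0))
for i in range(4):
    d=Q[i]-Q[i-1];print(np.hypot(*d[:2]),np.degrees(np.arctan2(d[1],d[0])))
E
python3 -m handwheel '[[[2,-5.2,0],[0,0,0]],[[4,-10.4,0],[0,0,0]],[[6,-15.6,0],[0,0,0]],[[8,-20.8,0],[0,0,0]],[[8.5,-25.5,0],[0,0,0]]]'
```

```text
[[[13, 141, 174], [14, 147, 182], [19, 86, 158]], [[13, 139, 165], [13, 139, 162], [16, 101, 157]], [[13, 138, 159], [14, 140, 166], [13, 143, 164]], [[13, 143, 161], [13, 140, 167], [13, 139, 167]], [[13, 146, 140], [13, 139, 169], [13, 137, 169]], [[14, 134, 57], [13, 141, 165], [13, 140, 169]], [[15, 151, 59], [13, 145, 128], [14, 141, 170]], [[15, 48, 107], [12, 130, 59], [14, 138, 151]], [[20, 34, 157], [13, 113, 72], [13, 138, 87]], [[20, 33, 153], [16, 53, 110], [13, 132, 62]]]
[[134.2136 190.2523]
 [138.7482  96.5362]
 [241.6042 101.5131]
 [237.0696 195.2292]] [[ 0.597   0.2624  0.106 ]
 [ 0.8507  0.2657  0.106 ]
 [ 0.8401 -0.0111  0.106 ]
 [ 0.5903 -0.0061  0.106 ]] centre [0.7195 0.1277 0.106 ]
0.2686089555738602 88.57292293522262
0.2537778667259126 0.7341938141431107
0.2770326655289333 -92.20092653187012
0.24985853699202468 178.8417053806304
t: 1.95
tool_pos: [0.4432, -0.1328, 0.2167]
tool_rot: [3.141, -0.048, 0.001]
contact_force: [0.9, -0.0, 1.6]
opening: -0.0002
grip_force: 0.0
```

```bash
python3 - <<'E'
from h import *
np.set_printoptions(precision=4,suppress=True)
im=cv2.imread("pics/top0.png"); h=cv2.cvtColor(im,cv2.COLOR_BGR2HSV).astype(float)
P=[]
for x in range(148,236,2):
    v=h[189:200,x,2]; k=np.argmax(v<112); r=189+k-1+(v[k-1]-112)/(v[k-1]-v[k]); P.append(atz("top",[x,r],.094))
P=np.array(P);k=np.polyfit(P[:,1],P[:,0],1);print("yaw",-np.arctan(k[0]),"x at y=.129",np.polyval(k,.129),np.abs(P[:,0]-np.polyval(k,P[:,1])).max())
m=((np.abs(h[...,0]-13)<2)&(h[...,1]>125)&(h[...,2]>140)); m[:188]=0;m[200:]=0;m[:,:130]=0;m[:,250:]=0
xs=np.nonzero(m.any(0))[0];print(xs.min(),xs.max(),atz("top",[xs.min(),192],.094),atz("top",[xs.max()+1,196.5],.094))
E
python3 -m handwheel '[[[2,-5.2,0],[0,0,0]],[[4,-10.4,0],[0,0,0]],[[6,-15.6,0],[0,0,0]],[[8,-20.8,0],[0,0,0]],[[8.5,-25.8,0],[0,0,0]]]'
```

```text
yaw -0.006765402282784661 x at y=.129 0.5927110108886573 0.020744586525541453
140 233 [0.5942 0.2497 0.094 ] [0.5882 0.0022 0.094 ]
t: 2.58
tool_pos: [0.5363, 0.1225, 0.2165]
tool_rot: [3.141, -0.048, 0.001]
contact_force: [-0.3, -0.4, 0.4]
opening: -0.0001
grip_force: 0.0
```

```bash
python3 -m handwheel '[[[0,-0.4,6],[0,0,0]],[[0,-0.4,12],[0,0,0]],[[0.5,-0.4,15.9],[0,0,0]],[[2.5,-0.4,15.9],[0,0,0]],[[3,-0.4,15.9],[0,0,0]]]' ; python3 -m handwheel '[[[0.3,0,0],[0,0,0]],[[0.6,0,0],[0,0,0]],[[0.9,0,0],[0,0,0]]]'
```

```text
t: 3.2
tool_pos: [0.5663, 0.1236, 0.0571]
tool_rot: [-3.141, 0.049, 0.0]
contact_force: [-0.3, -0.4, 1.1]
opening: -0.0001
grip_force: 0.0
t: 3.58
tool_pos: [0.5748, 0.1234, 0.0578]
tool_rot: [-3.141, 0.049, -0.001]
contact_force: [0.0, -0.3, 0.2]
opening: -0.0003
grip_force: 0.0
```

```bash
for i in 1 2 3 4; do :; done; python3 -m handwheel '[[[0.2,0,0],[0,0,0]],[[0.2,0,0],[0,0,0]]]' | grep -E 'pos|contact'; python3 -m handwheel '[[[0.2,0,0],[0,0,0]],[[0.2,0,0],[0,0,0]]]' | grep -E 'pos|contact'; python3 -m handwheel '[[[0.2,0,0],[0,0,0]],[[0.2,0,0],[0,0,0]]]' | grep -E 'pos|contact'
```

```text
tool_pos: [0.5767, 0.1233, 0.0574]
contact_force: [1.2, 0.8, 0.5]
tool_pos: [0.5787, 0.1232, 0.0573]
contact_force: [-0.7, -0.3, 1.2]
tool_pos: [0.5805, 0.1232, 0.0572]
contact_force: [-0.4, 0.2, -0.5]
```

```bash
python3 -m handwheel '[[[0.2,0,0],[0,0,0]],[[0.2,0,0],[0,0,0]]]' | grep -E 'pos|contact'; python3 -m handwheel '[[[0.2,0,0],[0,0,0]],[[0.2,0,0],[0,0,0]]]' | grep -E 'pos|contact'; python3 -m handwheel '[[[0.2,0,0],[0,0,0]],[[0.2,0,0],[0,0,0]]]' | grep -E 'pos|contact'
```

```text
tool_pos: [0.5818, 0.1232, 0.0569]
contact_force: [-5.9, 0.3, 1.4]
tool_pos: [0.584, 0.1231, 0.0569]
contact_force: [-4.1, 1.3, 0.1]
tool_pos: [0.586, 0.1231, 0.0569]
contact_force: [-4.2, 0.3, 1.1]
```

```bash
python3 -m handwheel '[[[0.1,0,0],[0,0,0]],[[0.1,0,0],[0,0,0]]]' | grep -E 'pos|contact'; python3 -m handwheel '[[[0.1,0,0],[0,0,0]],[[0.1,0,0],[0,0,0]]]' | grep -E 'pos|contact'; python3 -m handwheel '[[[0.1,0,0],[0,0,0]],[[0.1,0,0],[0,0,0]]]' | grep -E 'pos|contact'
```

```text
tool_pos: [0.5871, 0.1231, 0.0569]
contact_force: [-4.0, 0.5, 1.1]
tool_pos: [0.5876, 0.1231, 0.0569]
contact_force: [-6.3, 0.2, 1.5]
tool_pos: [0.5876, 0.123, 0.0568]
contact_force: [-11.0, 1.1, 4.7]
```

```bash
python3 -m handwheel '[[[0.1,0,0],[0,0,0]],[[0.1,0,0],[0,0,0]]]' | grep -E 'pos|contact'; python3 -m handwheel '[[[0.1,0,0],[0,0,0]],[[0.1,0,0],[0,0,0]]]' | grep -E 'pos|contact'
```

```text
tool_pos: [0.5876, 0.123, 0.0565]
contact_force: [-13.3, 0.6, 5.7]
tool_pos: [0.5876, 0.123, 0.0561]
contact_force: [-17.0, 0.0, 6.8]
```

```bash
python3 -m handwheel '[[[-0.5,0,0],[0,0,0]],[[-3,0,0],[0,0,0]],[[-6,0,0],[0,0,0]],[[-8,0,0],[0,0,0]],[[-8,0,0],[0,0,0]]]'; python3 -m handwheel '[[[0,0,-5],[0,0,0]],[[0,0,-8],[0,0,0]],[[0,0,-8],[0,0,0]]]' | grep pos; python3 - <<'E'
from h import *
for c in("side","top"): cv2.imwrite(f"pics/{c}1.png",ctrl.get_image(c))
for n,z in(("front",.094),("well1",.026)):
  for c in("side","top"):
    for x in ctrl.landmark_of(c,n)[:1]: print(n,c,x,atz(c,x["position"],z))
E
```

```text
t: 6.95
tool_pos: [0.512, 0.1253, 0.0578]
tool_rot: [-3.141, 0.049, -0.005]
contact_force: [0.2, -0.2, 0.9]
opening: -0.0001
grip_force: 0.0
tool_pos: [0.5157, 0.1254, 0.1416]
front side {'position': [237.1, 245.3], 'score': 0.84} [0.54385847 0.13096485 0.094     ]
front top {'position': [186.5, 213.0], 'score': 0.9} [0.54218906 0.12428632 0.094     ]
well1 side {'position': [207.5, 261.5], 'score': 0.62} [0.61480343 0.13198881 0.026     ]
well1 top {'position': [187.3, 186.1], 'score': 0.56} [0.62146286 0.1343748  0.026     ]
```

View pics/side1.png

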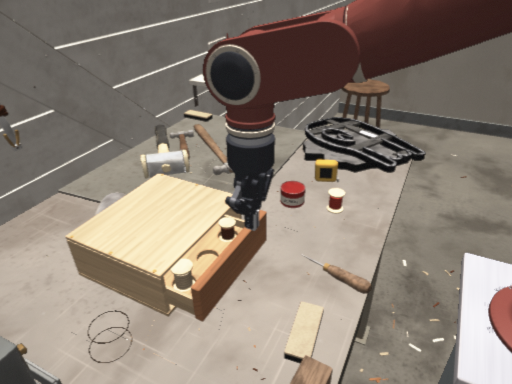

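Side view: the drawer is ajar, the well shows empty at (207,260), and the linen spool (183,272) and brown spool (228,229) are both standing. Next, hook the front from behind and draw the drawer out.

```bash
python3 -m handwheel '[[[4,0,0],[0,0,0]],[[6.4,0,0],[0,0,0]],[[6.4,0,0],[0,0,0]],[[6.4,0,4],[0,0,0]],[[6.4,0,7.4],[0,0,0]]]'; python3 -m handwheel '[[[-0.5,0,0],[0,0,0]],[[-1,0,0],[0,0,0]],[[-2,0,0],[0,0,0]],[[-3,0,0],[0,0,0]],[[-4,0,0],[0,0,0]]]' ; python3 -m handwheel '[[[-1,0,0],[0,0,0]],[[-2,0,0],[0,0,0]],[[-2.7,0,0],[0,0,0]],[[-2.9,0,0],[0,0,0]]]'
```

```text
t: 8.25
tool_pos: [0.5743, 0.1234, 0.0617]
tool_rot: [3.141, -0.049, -0.002]
contact_force: [1.2, 0.7, -0.4]
opening: -0.0004
grip_force: 0.0
t: 8.88
tool_pos: [0.5355, 0.1246, 0.0644]
tool_rot: [-3.141, 0.049, -0.003]
contact_force: [1.4, -0.6, 1.2]
opening: 0.0001
grip_force: 0.8
t: 9.38
tool_pos: [0.5061, 0.1255, 0.063]
tool_rot: [-3.141, 0.049, -0.0]
contact_force: [3.5, 0.1, -2.0]
opening: 0.0002
grip_force: 1.7
```

```bash
python3 -m handwheel '[[[0.7,0,0],[0,0,0]],[[0.7,0,-5],[0,0,0]],[[0.7,0,-10],[0,0,0]],[[0.7,0,-12],[0,0,0]]]'|grep pos; python3 -m handwheel '[[[-1,6,0],[0,0,0]],[[-2,12,0],[0,0,0]],[[-3,18,0],[0,0,0]],[[-4,24,0],[0,0,0]],[[-5,30,0],[0,0,0]]]' -1 40; python3 - <<'E'
from h import *
np.set_printoptions(precision=4,suppress=True)
for c in("side","top"): cv2.imwrite(f"pics/{c}2.png",ctrl.get_image(c))
for n,z in(("front",.094),("well1",.026),("red_spool",0),("linen_spool",.026),("brown_spool",.026)):
  p=[]
  for c in("side","top"):
    for x in ctrl.landmark_of(c,n)[:1]: print(n,c,x,atz(c,x["position"],z));p.append(x["position"])
E
```

```text
tool_pos: [0.5157, 0.1254, 0.187]
t: 10.5
tool_pos: [0.4533, -0.1747, 0.1823]
tool_rot: [-3.14, 0.049, 0.002]
contact_force: [0.5, 0.7, -0.3]
opening: 0.0852
grip_force: 0.0
front top {'position': [185.3, 237.8], 'score': 0.68} [0.4779 0.1251 0.094 ]
well1 side {'position': [235.8, 268.0], 'score': 0.97} [0.5542 0.1234 0.026 ]
well1 top {'position': [187.2, 212.3], 'score': 0.8} [0.5492 0.1318 0.026 ]
red_spool side {'position': [335.8, 210.8], 'score': 0.61} [ 0.4414 -0.1872  0.    ]
linen_spool side {'position': [214.0, 301.3], 'score': 0.9} [0.5482 0.2141 0.026 ]
linen_spool top {'position': [160.5, 210.9], 'score': 0.58} [0.5511 0.2059 0.026 ]
brown_spool side {'position': [253.5, 247.5], 'score': 0.84} [0.5505 0.0536 0.026 ]
brown_spool top {'position': [215.8, 214.6], 'score': 0.52} [0.5449 0.0532 0.026 ]
```

View pics/top2.png

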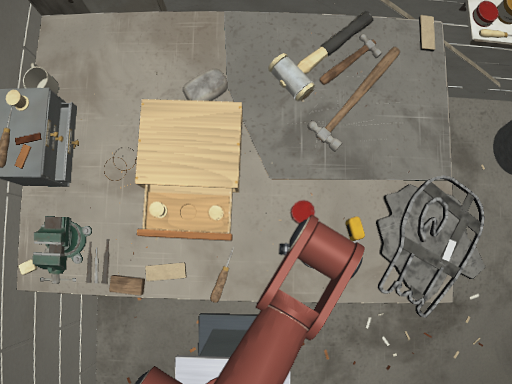

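Top view: the drawer is drawn out with the empty well at about (187,212), the linen spool at (158,210) and the brown spool at (216,213). The gripper hides the red spool.

```bash
python3 - <<'E'
from h import *
np.set_printoptions(precision=4,suppress=True)
def blob(f,cx,cy,z,cam="top",r=13):
    im=cv2.imread(f)[cy-r:cy+r+1,cx-r:cx+r+1]
    hs=cv2.cvtColor(im,cv2.COLOR_BGR2HSV);v=hs[...,2]
    m=(v>205).astype(np.uint8);n,l,s,c=cv2.connectedComponentsWithStats(m)
    k=1+np.argmax(s[1:,4]);p=c[k]+[cx-r,cy-r];print(f,p,s[k],atz(cam,p,z))
blob("pics/top0.png",307,253,.05);blob("pics/top2.png",158,210,.078);blob("pics/top2.png",216,213,.072)
im=cv2.imread("pics/side0.png");cv2.imwrite("pics/c.png",cv2.hconcat([cv2.resize(im[175:225,305:365],None,fx=6,fy=6,interpolation=2),cv2.resize(cv2.imread("pics/top2.png")[190:240,157:217],None,fx=6,fy=6,interpolation=2)]))
E
```

```text
pics/top0.png [306.8325 252.3141] [  5   5  16  15 191] [ 0.4483 -0.1937  0.05  ]
pics/top2.png [156.1913 208.9652] [  3   2  19  20 230] [0.5519 0.2076 0.078 ]
pics/top2.png [214.4178 210.2808] [  0   0  26  23 292] [0.5529 0.0537 0.072 ]
```

View pics/c.png

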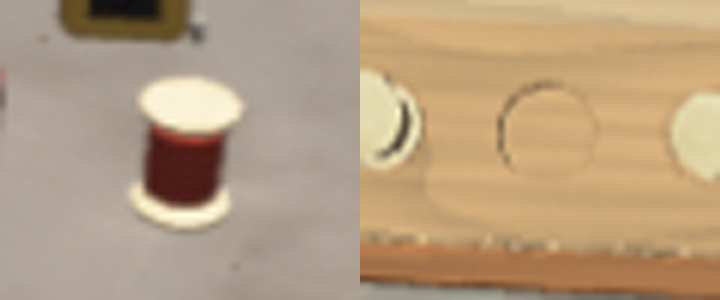

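The crop shows the well rim centred at about (187.8,211.4) in the top view. The spool's top flange is at about (336.4,192.1) in the side view.

```bash
python3 - <<'E'
from h import *
np.set_printoptions(precision=4,suppress=True)
print("well",atz("top",[187.8,211.4],.038),"spool side",atz("side",[336.4,192.1],.05),"tri",tri([336.4,192.1],[306.8,252.3]))
s=np.array([.448,-.195,.045]);o=ctrl.get_obs();print(o["tool_pos"],100*totool(np.r_[.4475,-.195,0]-np.r_[o["tool_pos"][:2],0]))
E
```

```text
well [0.5508 0.1287 0.038 ] spool side [ 0.4471 -0.1943  0.05  ] tri (array([ 0.4477, -0.1937,  0.0502]), np.float64(0.001417360852661704))
[ 0.4546 -0.1721  0.1833] [-0.6416  2.307  -0.0002]
```

```bash
python3 -m handwheel '[[[-0.6,2.2,0],[0,0,0]],[[-0.6,2.2,5],[0,0,0]],[[-0.6,2.2,10],[0,0,0]],[[-0.6,2.2,14],[0,0,0]],[[-0.6,2.2,16.2],[0,0,0]]]'; python3 -m handwheel '[[[0,0,0],[0,0,0]],[[0,0,0],[0,0,0]],[[0,0,0],[0,0,0]]]'
```

```text
t: 11.72
tool_pos: [0.4463, -0.1935, 0.0187]
tool_rot: [-3.139, 0.048, 0.005]
contact_force: [0.5, 0.8, 0.9]
opening: 0.0853
grip_force: 0.0
t: 12.1
tool_pos: [0.4489, -0.1955, 0.023]
tool_rot: [3.14, -0.049, 0.004]
contact_force: [-0.4, -0.5, -0.0]
opening: 0.0853
grip_force: 0.0
```

```bash
python3 -m handwheel '[[[0,0,0.2],[0,0,0]],[[0,0,0.2],[0,0,0]],[[0,0,0.2],[0,0,0]],[[0,0,0.2],[0,0,0]],[[0,0,0.2],[0,0,0]]]' 1 30;  python3 -m handwheel '[[[0,0,-3],[0,0,0]],[[0,0,-8],[0,0,0]],[[0,0,-13],[0,0,0]],[[0,0,-15],[0,0,0]],[[0,0,-15],[0,0,0]]]'; python3 - <<'E'
from h import *
cv2.imwrite("pics/side3.png",ctrl.get_image("side"));im=cv2.imread("pics/side3.png")
print(ctrl.landmark_of("side","red_spool"))
P=[]
for _ in range(6):
  ctrl.get_image("side"); P.append(ctrl.get_obs()["tool_pos"])
print(np.mean(P,0),np.std(P,0))
E
```

```text
t: 12.72
tool_pos: [0.4479, -0.1949, 0.0198]
tool_rot: [-3.141, 0.049, -0.0]
contact_force: [-1.7, 2.2, 5.6]
opening: 0.0368
grip_force: 29.6
t: 13.35
tool_pos: [0.4486, -0.1956, 0.171]
tool_rot: [3.139, -0.049, 0.005]
contact_force: [0.6, -0.3, -1.8]
opening: 0.0364
grip_force: 30.1
[{'position': [338.5, 154.7], 'score': 0.58}]
[ 0.44677882 -0.19435349  0.16737036] [0.00020635 0.00011467 0.00040025]
```

View pics/side3.png

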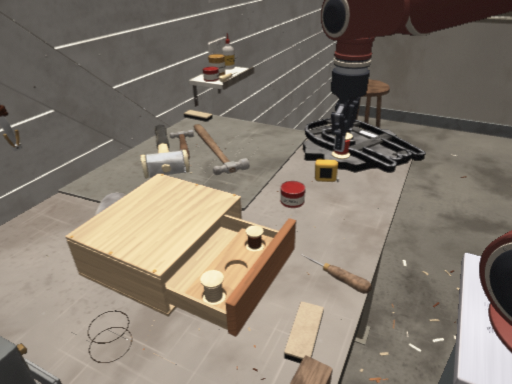

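Side view: the spool is held at about (341,150) and the drawer is open with both spools standing. I'll zoom in to check the grasp.

```bash
python3 - <<'E'
from h import *
im=cv2.imread("pics/side3.png");cv2.imwrite("pics/c2.png",cv2.resize(im[80:180,300:400],None,fx=6,fy=6,interpolation=2))
c=ctrl.calibration("side")
def proj(X):
    p=np.array(c["R"])@X+c["t"];u=p[:2]/p[2];u=u*(1+c["k1"]*(u@u));return [c["fx"]*u[0]+c["cx"],c["fy"]*u[1]+c["cy"]]
# predicted spool bottom/top centre if held centred, lifted ~.148
for z in(.147,.197):
  for dx in (-.01,0,.01): print(z,dx,(np.array(proj(np.array([.4468+dx,-.1944,z])))-[300,80])*6)
E
```

```text
0.147 -0.01 [269.98165249 465.84632897]
0.147 0 [244.47361268 460.84417165]
0.147 0.01 [219.19207364 455.88617809]
0.197 -0.01 [285.14075243 346.08570223]
0.197 0 [258.75076223 341.47428768]
0.197 0.01 [232.60253033 336.90475669]
```

View pics/c2.png

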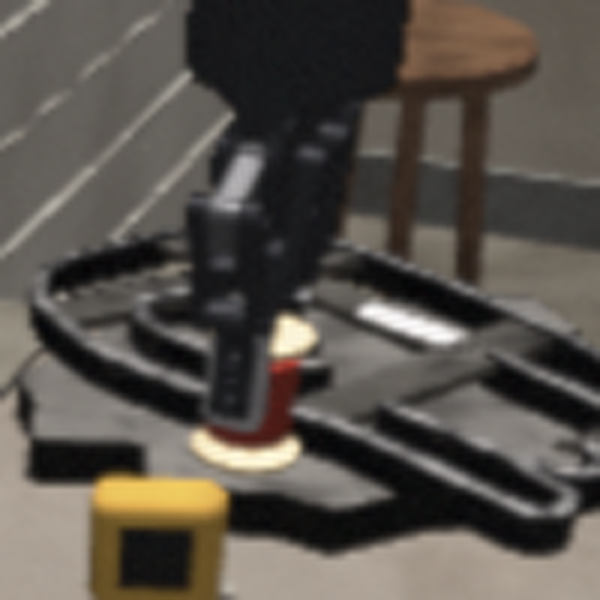

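The spool is held upright and centred. Carry it over the well.

```bash
python3 -m handwheel '[[[1.5,-5.4,0],[0,0,0]],[[3,-10.8,0],[0,0,0]],[[4.5,-16.2,0],[0,0,0]],[[6,-21.6,0],[0,0,0]],[[7.5,-27,0],[0,0,0]]]' |grep pos; python3 -m handwheel '[[[1,-3,0],[0,0,0]],[[1.81,-5.54,0],[0,0,0]],[[1.81,-5.54,4],[0,0,0]],[[1.81,-5.54,8],[0,0,0]],[[1.81,-5.54,8],[0,0,0]]]'; python3 - <<'E'
from h import *
np.set_printoptions(precision=4,suppress=True)
im=ctrl.get_image("side");cv2.imwrite("pics/side4.png",im)
cv2.imwrite("pics/c4.png",cv2.resize(im[190:310,190:310],None,fx=5,fy=5,interpolation=2))
P=[]
for _ in range(5):
  ctrl.get_image("side"); P.append(ctrl.get_obs()["tool_pos"])
print(np.mean(P,0),100*totool(np.r_[.55,.128,.046]-np.mean(P,0)))
E
```

```text
tool_pos: [0.5313, 0.0745, 0.169]
t: 15.0
tool_pos: [0.5474, 0.1272, 0.0849]
tool_rot: [3.14, -0.049, -0.014]
contact_force: [-0.2, -0.5, -2.2]
opening: 0.0364
grip_force: 30.3
[0.5521 0.1275 0.0912] [-0.2303 -0.0394  4.5207]
```

View pics/c4.png

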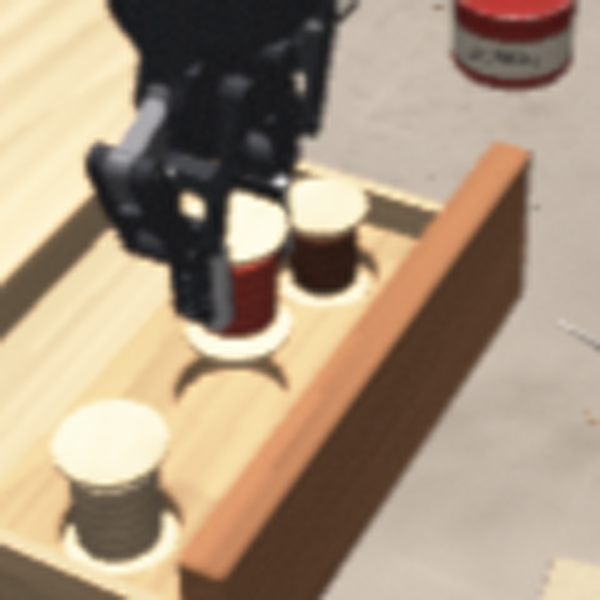

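Zoomed side view: the spool hangs just above the well, whose rim arc spans about x 176–288, with both neighbours standing. I'll check alignment by projection.

```bash
python3 - <<'E'
from h import *
np.set_printoptions(precision=4,suppress=True)
c=ctrl.calibration("side")
def proj(X):
    p=np.array(c["R"])@X+c["t"];u=p[:2]/p[2];u=u*(1+c["k1"]*(u@u));return (np.array([c["fx"]*u[0]+c["cx"],c["fy"]*u[1]+c["cy"]])-190+.5)*5
a=np.linspace(0,2*np.pi,72)
im=cv2.imread("pics/c4.png")
for (x,y,z,r,col) in((.550,.128,.038,.022,(0,255,0)),(.550,.128,.067,.02,(255,0,0)),(.550,.128,.071,.02,(255,255,0))):
    p=np.array([proj(np.array([x+r*np.cos(t),y+r*np.sin(t),z])) for t in a]);print(z,p.min(0),p.max(0))
    cv2.polylines(im,[p.astype(int)],True,col,1)
cv2.imwrite("pics/c5.png",im)
P=[]
for _ in range(5): ctrl.get_image("side"); P.append(ctrl.get_obs()["tool_pos"])
print(np.array(P))
E
```

```text
0.038 [177.1359 342.0213] [290.4463 421.4113]
0.067 [177.9227 289.6438] [283.1762 360.7285]
0.071 [177.3044 281.7582] [282.8759 352.6813]
[[0.5521 0.1275 0.0914]
 [0.5519 0.1275 0.091 ]
 [0.5516 0.1275 0.0906]
 [0.5514 0.1275 0.0902]
 [0.5512 0.1275 0.09  ]]
```

View pics/c5.png

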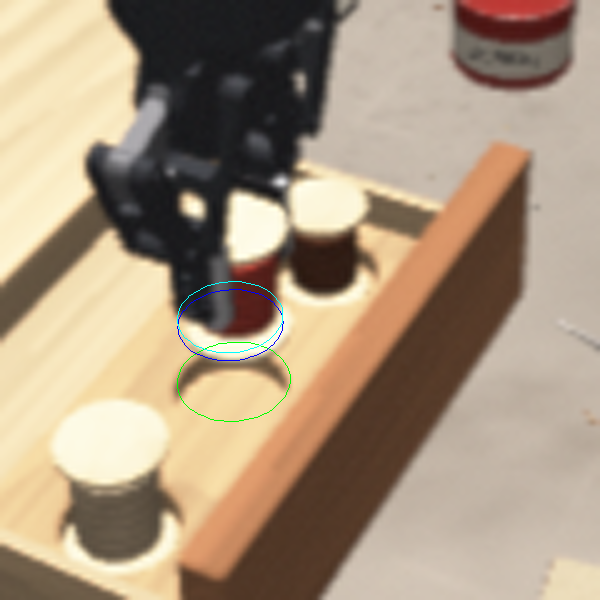

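The projected well (green) matches the picture, and the spool is centred once the arm settles. Lower it slowly.

```bash
python3 -m handwheel '[[[0,0,0.8],[0,0,0]],[[0,0,1.6],[0,0,0]],[[0,0,2.3],[0,0,0]],[[0,0,2.3],[0,0,0]],[[0,0,2.3],[0,0,0]]]'; python3 -m handwheel '[[[0,0,0],[0,0,0]],[[0,0,0],[0,0,0]],[[0,0,0],[0,0,0]],[[0,0,0],[0,0,0]]]';python3 -m handwheel '[[[0,0,0.3],[0,0,0]],[[0,0,0.6],[0,0,0]],[[0,0,0.8],[0,0,0]],[[0,0,0.8],[0,0,0]]]'
```

```text
t: 16.18
tool_pos: [0.5509, 0.1275, 0.0663]
tool_rot: [-3.141, 0.049, 0.0]
contact_force: [-0.0, -0.5, -0.6]
opening: 0.0362
grip_force: 30.3
t: 16.68
tool_pos: [0.5509, 0.1275, 0.0664]
tool_rot: [-3.141, 0.049, -0.0]
contact_force: [-0.1, -0.2, -1.0]
opening: 0.0365
grip_force: 30.3
t: 17.18
tool_pos: [0.5508, 0.1275, 0.0581]
tool_rot: [3.141, -0.049, -0.0]
contact_force: [-0.2, -0.3, -0.9]
opening: 0.0362
grip_force: 30.3
```

```bash
python3 -m handwheel '[[[-0.05,0,0.2],[0,0,0]],[[-0.05,0,0.4],[0,0,0]],[[-0.05,0,0.4],[0,0,0]]]' | grep -E 'pos|contact'; python3 -m handwheel '[[[0,0,0.2],[0,0,0]],[[0,0,0.4],[0,0,0]],[[0,0,0.4],[0,0,0]]]'| grep -E 'pos|contact'
```

```text
tool_pos: [0.5529, 0.1277, 0.0573]
contact_force: [-0.3, 0.4, 8.4]
tool_pos: [0.5558, 0.1281, 0.0567]
contact_force: [0.2, 0.3, 18.0]
```

```bash
python3 -m handwheel '[[[0,0,-1],[0,0,0]],[[0,0,-1.8],[0,0,0]],[[0,0,-1.8],[0,0,0]],[[0,0,-1.8],[0,0,0]],[[0,0,-1.8],[0,0,0]]]' | grep -E 'pos|rot|contact';  python3 - <<'E'
from h import *
np.set_printoptions(precision=4,suppress=True)
im=ctrl.get_image("side");cv2.imwrite("pics/side6.png",im);t=ctrl.get_image("top")
print(ctrl.get_obs()["tool_pos"])
for n,z in(("front",.094),("well1",.026)):
  for cam in("side","top"):
    for q in ctrl.landmark_of(cam,n)[:1]: print(n,cam,q,atz(cam,q["position"],z))
c=ctrl.calibration("side")
def proj(X):
    p=np.array(c["R"])@X+c["t"];u=p[:2]/p[2];u=u*(1+c["k1"]*(u@u));return (np.array([c["fx"]*u[0]+c["cx"],c["fy"]*u[1]+c["cy"]])-190+.5)*5
a=np.linspace(0,2*np.pi,72);T=ctrl.get_obs()["tool_pos"];print(T)
im=cv2.resize(im[190:310,190:310],None,fx=5,fy=5,interpolation=2)
for (x,y,z,r,col) in((.550,.128,.038,.022,(0,255,0)),(T[0],T[1],T[2]-.019,.02,(255,0,0))):
    p=np.array([proj(np.array([x+r*np.cos(t),y+r*np.sin(t),z])) for t in a])
    cv2.polylines(im,[p.astype(int)],True,col,1)
cv2.imwrite("pics/c6.png",im)
E
```

```text
tool_pos: [0.5498, 0.1275, 0.0675]
tool_rot: [3.141, -0.049, -0.002]
contact_force: [-0.1, -0.9, -0.5]
[0.55   0.1274 0.0678]
front side {'position': [265.1, 256.2], 'score': 0.81} [0.4845 0.1353 0.094 ]
front top {'position': [183.5, 236.0], 'score': 0.71} [0.4824 0.1299 0.094 ]
well1 side {'position': [232.5, 268.1], 'score': 0.74} [0.56   0.1264 0.026 ]
well1 top {'position': [189.5, 210.8], 'score': 0.65} [0.5535 0.1257 0.026 ]
[0.5503 0.1275 0.0682]
```

View pics/c6.png

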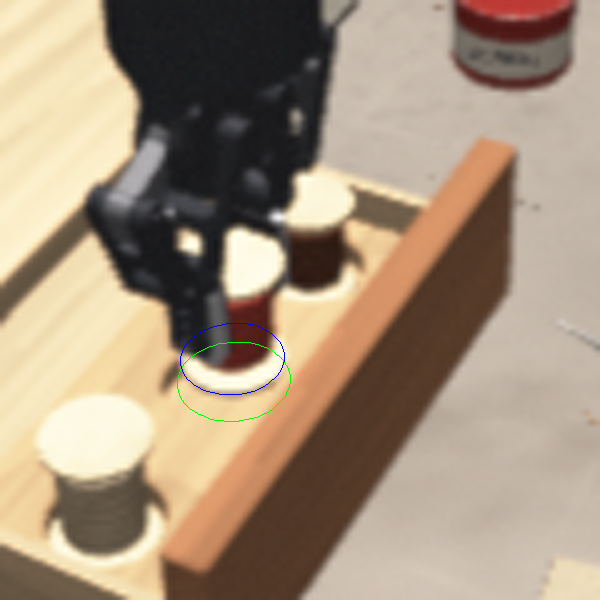

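The press dragged the drawer in about 5 mm: in the zoom, the linen spool moved from (110,440) to (95,435). I'll set the spool slightly behind the well, press lightly and drag it outward, so the drawer meets its end stop and the spool drops in.

```bash
python3 -m handwheel '[[[0.8,-0.08,0],[0,0,0]],[[0.8,-0.08,0],[0,0,0]],[[0.8,-0.08,0.6],[0,0,0]],[[0.8,-0.08,1.2],[0,0,0]],[[0.8,-0.08,1.2],[0,0,0]]]' | grep -E 'pos|contact'; python3 -m handwheel '[[[-0.2,0,0],[0,0,0]],[[-0.4,0,0],[0,0,0]],[[-0.6,0,0],[0,0,0]],[[-0.6,0,0],[0,0,0]]]' | grep -E 'pos|contact';python3 -m handwheel '[[[-0.2,0,0],[0,0,0]],[[-0.4,0,0],[0,0,0]],[[-0.4,0,0],[0,0,0]]]' | grep -E 'pos|contact'
```

```text
tool_pos: [0.5596, 0.1282, 0.0573]
contact_force: [0.6, 0.8, 4.0]
tool_pos: [0.5527, 0.1284, 0.0571]
contact_force: [-0.5, 1.2, 4.9]
tool_pos: [0.5489, 0.1284, 0.057]
contact_force: [0.7, 0.7, 5.9]
```

```bash
python3 -m handwheel '[[[-0.2,0,0],[0,0,0]],[[-0.3,0,0],[0,0,0]],[[-0.3,0,0],[0,0,0]]]' | grep -E 'pos|contact'; python3 -m handwheel '[[[-0.1,0,0],[0,0,0]],[[-0.2,0,0],[0,0,0]],[[-0.2,0,0],[0,0,0]]]' | grep -E 'pos|contact';python3 -m handwheel '[[[-0.1,0,0],[0,0,0]],[[-0.2,0,0],[0,0,0]],[[-0.2,0,0],[0,0,0]]]' | grep -E 'pos|contact'
```

```text
tool_pos: [0.5448, 0.1287, 0.0556]
contact_force: [1.5, 2.0, 0.4]
tool_pos: [0.5431, 0.1285, 0.056]
contact_force: [2.3, 2.6, -1.7]
tool_pos: [0.5413, 0.1285, 0.0563]
contact_force: [2.2, 1.0, -1.1]
```

```bash
python3 -m handwheel '[[[0.15,0,0.1],[0,0,0]],[[0.25,0,0.3],[0,0,0]],[[0.25,0,0.3],[0,0,0]]]' | grep -E 'pos|rot|contact'; python3 -m handwheel '[[[0,0,0.15],[0,0,0]],[[0,0,0.3],[0,0,0]],[[0,0,0.3],[0,0,0]]]' | grep -E 'pos|contact'
```

```text
tool_pos: [0.5438, 0.1285, 0.0531]
tool_rot: [-3.141, 0.049, 0.001]
contact_force: [1.0, 2.0, 1.6]
tool_pos: [0.5437, 0.1285, 0.05]
contact_force: [1.0, 2.1, -0.3]
```

```bash
python3 -m handwheel '[[[0,-0.05,0.15],[0,0,0]],[[0,-0.05,0.3],[0,0,0]],[[0,-0.05,0.4],[0,0,0]],[[0,-0.05,0.4],[0,0,0]]]' | grep -E 'pos|rot|contact'; python3 -m handwheel '[[[0,0,0.1],[0,0,0]],[[0,0,0.2],[0,0,0]],[[0,0,0.2],[0,0,0]]]' | grep -E 'pos|contact'
```

```text
tool_pos: [0.5447, 0.129, 0.0471]
tool_rot: [3.141, -0.049, 0.003]
contact_force: [2.5, 0.1, 4.8]
tool_pos: [0.5462, 0.129, 0.0466]
contact_force: [2.6, 0.7, 9.0]
```

```bash
python3 -m handwheel '[[[0,0,-0.2],[0,0,0]],[[0,0,-0.2],[0,0,0]]]' | grep -E 'pos|contact'; python3 -m handwheel '[[[0,0,0],[0,0,0]],[[0,0,0],[0,0,0]],[[0,0,0],[0,0,0]],[[0,0,0],[0,0,0]]]' -0.35; python3 - <<'E'
from h import *
np.set_printoptions(precision=4,suppress=True)
for n,z in(("front",.094),("well1",.026),("red_spool",.026)):
  for cam in("side","top"):
    if n=="front": cv2.imwrite(f"pics/{cam}7.png",ctrl.get_image(cam))
    for q in ctrl.landmark_of(cam,n)[:1]: print(n,cam,q,atz(cam,q["position"],z))
im=cv2.imread("pics/side7.png")
cv2.imwrite("pics/c7.png",cv2.resize(im[190:310,190:310],None,fx=5,fy=5,interpolation=2))
E
```

```text
tool_pos: [0.5447, 0.1289, 0.0471]
contact_force: [3.1, -0.0, 5.5]
t: 23.85
tool_pos: [0.5434, 0.1289, 0.0458]
tool_rot: [3.141, -0.049, -0.002]
contact_force: [-0.1, -0.7, -1.1]
opening: 0.0575
grip_force: 0.0
front side {'position': [269.1, 257.0], 'score': 0.97} [0.4772 0.1341 0.094 ]
front top {'position': [181.6, 238.9], 'score': 0.88} [0.4748 0.1346 0.094 ]
well1 side {'position': [236.3, 270.5], 'score': 0.75} [0.55  0.129 0.026]
well1 top {'position': [188.1, 212.8], 'score': 0.79} [0.5479 0.1293 0.026 ]
red_spool side {'position': [239.8, 270.9], 'score': 0.62} [0.5432 0.127  0.026 ]
```

View pics/c7.png

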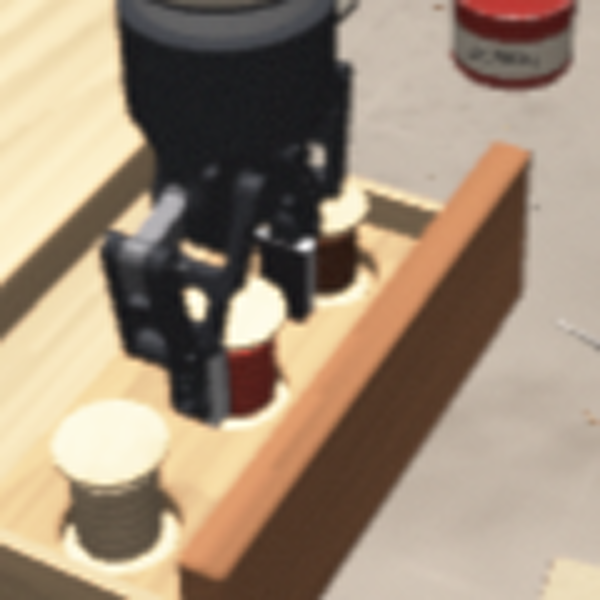

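Zoomed view: the red spool stands in the well at about (250,360), clear of the fingers, and both neighbours are upright. Retreat and go round to the front.

```bash
python3 -m handwheel '[[[0,0,-2],[0,0,0]],[[0,0,-5],[0,0,0]],[[0,0,-9],[0,0,0]],[[0,0,-12],[0,0,0]],[[0,0,-12],[0,0,0]]]' | grep -E 'pos|contact'; python3 -m handwheel '[[[-5,0,0],[0,0,0]],[[-10,0,0],[0,0,0]],[[-12,0,0],[0,0,0]],[[-12,0,0],[0,0,0]]]' 1 40 | grep -E 'pos|contact|opening'; python3 - <<'E'
from h import *
np.set_printoptions(precision=4,suppress=True)
for cam in("side","top"):
  cv2.imwrite(f"pics/{cam}8.png",ctrl.get_image(cam))
  for n,z in(("front",.094),("well1",.026),("red_spool",.026),("linen_spool",.026),("brown_spool",.026)):
    for q in ctrl.landmark_of(cam,n)[:1]: print(n,cam,q,atz(cam,q["position"],z))
im=cv2.imread("pics/top8.png");h=cv2.cvtColor(im,cv2.COLOR_BGR2HSV)
m=((h[...,2]>205)&(h[...,1]<110)).astype(np.uint8);m[:195]=0;m[228:]=0;m[:,:145]=0;m[:,228:]=0
n,l,s,c=cv2.connectedComponentsWithStats(m)
for k in range(1,n):
  if s[k,4]>40: print(s[k],c[k],atz("top",c[k],.076))
E
```

```text
tool_pos: [0.5464, 0.1293, 0.1715]
contact_force: [-0.5, 0.9, 0.3]
tool_pos: [0.4227, 0.1328, 0.1656]
contact_force: [0.3, 0.5, 0.4]
opening: 0.0001
front side {'position': [266.8, 256.3], 'score': 0.69} [0.4816 0.1342 0.094 ]
well1 side {'position': [234.1, 270.0], 'score': 0.63} [0.5545 0.1297 0.026 ]
red_spool side {'position': [239.0, 272.7], 'score': 0.85} [0.5423 0.132  0.026 ]
linen_spool side {'position': [212.6, 301.7], 'score': 0.6} [0.55   0.2159 0.026 ]
brown_spool side {'position': [235.5, 268.4], 'score': 0.65} [0.5542 0.1246 0.026 ]
front top {'position': [184.8, 235.2], 'score': 0.82} [0.4846 0.1266 0.094 ]
well1 top {'position': [188.1, 210.9], 'score': 0.83} [0.5531 0.1295 0.026 ]
red_spool top {'position': [186.3, 214.6], 'score': 0.71} [0.5428 0.1341 0.026 ]
linen_spool top {'position': [162.3, 212.3], 'score': 0.47} [0.5474 0.2008 0.026 ]
brown_spool top {'position': [216.9, 215.1], 'score': 0.58} [0.5436 0.0502 0.026 ]
[164 195  42   4 116] [184.2759 196.    ] [0.5884 0.1344 0.076 ]
[148 201  19  18 221] [156.4706 209.2851] [0.5513 0.2073 0.076 ]
[167 200  61  22 754] [197.931  211.3395] [0.5487 0.0967 0.076 ]
[169 222  28   5  49] [180.3469 224.3061] [0.5133 0.142  0.076 ]
```

```bash
python3 - <<'E'
from h import *
np.set_printoptions(precision=4,suppress=True)
def discs(f,y0,y1,x0,x1):
    im=cv2.imread(f);h=cv2.cvtColor(im,cv2.COLOR_BGR2HSV).astype(int)[y0:y1,x0:x1]
    for S in(60,75,90):
        m=((h[...,2]>185)&(h[...,1]<S)).astype(np.uint8)
        n,l,s,c=cv2.connectedComponentsWithStats(m)
        print(f,S,[(s[k].tolist(),(c[k]+[x0,y0]).round(1).tolist()) for k in range(1,n) if s[k,4]>30])
discs("pics/top8.png",198,225,145,230)
discs("pics/side8.png",215,310,195,285)
im=cv2.imread("pics/side8.png");h=cv2.cvtColor(im,cv2.COLOR_BGR2HSV).astype(int)
m=(((h[...,0]<8)|(h[...,0]>172))&(h[...,1]>150)&(h[...,2]<170)).astype(np.uint8);m[:215]=0;m[300:]=0;m[:,:215]=0;m[:,262:]=0
n,l,s,c=cv2.connectedComponentsWithStats(m);print([(s[k],c[k]) for k in range(1,n) if s[k,4]>20])
E
```

```text
pics/top8.png 60 [([7, 4, 12, 10, 60], [157.5, 206.3]), ([34, 7, 15, 14, 152], [185.9, 211.0])]
pics/top8.png 75 [([5, 4, 17, 16, 188], [157.4, 209.1]), ([34, 6, 17, 16, 201], [186.7, 211.5]), ([64, 8, 14, 14, 148], [215.6, 212.2])]
pics/top8.png 90 [([4, 3, 18, 17, 214], [157.0, 209.1]), ([34, 6, 17, 16, 216], [186.8, 211.4]), ([64, 7, 15, 15, 172], [215.7, 212.2])]
pics/side8.png 60 [([0, 0, 25, 25, 261], [203.8, 224.3]), ([47, 0, 43, 21, 592], [263.1, 222.7]), ([0, 27, 30, 32, 78], [209.9, 257.4]), ([31, 30, 37, 14, 271], [238.2, 251.2]), ([32, 52, 21, 9, 48], [236.2, 272.5]), ([5, 55, 24, 17, 300], [211.4, 277.7]), ([60, 60, 30, 35, 623], [274.0, 296.2]), ([8, 79, 22, 11, 67], [214.0, 300.3])]
pics/side8.png 75 [([0, 0, 26, 26, 351], [203.3, 223.3]), ([31, 0, 59, 22, 685], [261.9, 223.0]), ([0, 13, 43, 59, 1210], [211.8, 257.2]), ([30, 30, 39, 15, 317], [239.3, 251.1]), ([32, 52, 21, 9, 64], [236.5, 272.2]), ([60, 60, 30, 35, 623], [274.0, 296.2]), ([0, 78, 31, 17, 148], [211.6, 301.8])]
pics/side8.png 90 [([0, 0, 27, 27, 377], [203.7, 223.6]), ([0, 0, 90, 75, 3006], [231.4, 249.6]), ([60, 60, 30, 35, 623], [274.0, 296.2]), ([0, 73, 31, 22, 228], [210.2, 301.2])]
[(array([229, 259,  16,  14, 168], dtype=int32), array([236.5238, 265.3869]))]
```

```bash
python3 - <<'E'
from h import *
print(tri([237.2,252],[186.8,211.5]),tri([211.4,278],[157.2,209.1]))
E
python3 -m handwheel '[[[0.5,-0.4,4],[0,0,0]],[[0.5,-0.4,8],[0,0,0]],[[0.5,-0.4,10.9],[0,0,0]],[[0.5,-0.4,10.9],[0,0,0]]]' | grep -E 'pos|contact'
```

```text
(array([0.54748485, 0.12645832, 0.07271782]), np.float64(0.0005964848115998672)) (array([0.55291862, 0.20618391, 0.0743408 ]), np.float64(0.002202820433954565))
tool_pos: [0.4268, 0.1363, 0.0548]
contact_force: [-0.2, 0.3, 0.7]
```

```bash
python3 -m handwheel '[[[1.5,0.4,0],[0,0,0]],[[2.8,0.4,0],[0,0,0]],[[3.6,0.4,0],[0,0,0]],[[4.4,0.4,0],[0,0,0]],[[5.4,0.4,0],[0,0,0]]]' | grep -E 'pos|contact'; python3 -m handwheel '[[[1,0,0],[0,0,0]],[[2,0,0],[0,0,0]],[[3,0,0],[0,0,0]],[[4,0,0],[0,0,0]],[[5,0,0],[0,0,0]]]' | grep -E 'pos|contact';python3 -m handwheel '[[[0.8,0,0],[0,0,0]],[[1.6,0,0],[0,0,0]],[[2.4,0,0],[0,0,0]],[[3,0,0],[0,0,0]],[[3.3,0,0],[0,0,0]]]' | grep -E 'pos|contact'; python3 -m handwheel '[[[0.3,0,0],[0,0,0]],[[0.6,0,0],[0,0,0]],[[0.7,0,0],[0,0,0]],[[0.7,0,0],[0,0,0]]]' | grep -E 'pos|contact'
```

```text
tool_pos: [0.4832, 0.131, 0.0572]
contact_force: [-1.2, 0.1, 0.5]
tool_pos: [0.5335, 0.1293, 0.0572]
contact_force: [-1.2, 0.9, 0.6]
tool_pos: [0.5661, 0.1284, 0.0572]
contact_force: [-3.9, 0.8, 0.9]
tool_pos: [0.573, 0.1281, 0.0572]
contact_force: [-3.7, 1.7, 0.1]
```

Stop expected near TCP x = 0.5876, so small steps from here.

```bash
python3 -m handwheel '[[[0.2,0,0],[0,0,0]],[[0.4,0,0],[0,0,0]],[[0.6,0,0],[0,0,0]],[[0.8,0,0],[0,0,0]]]' | grep -E 'pos|contact'; python3 -m handwheel '[[[0.15,0,0],[0,0,0]],[[0.3,0,0],[0,0,0]],[[0.4,0,0],[0,0,0]]]' | grep -E 'pos|contact'; python3 -m handwheel '[[[0.1,0,0],[0,0,0]],[[0.1,0,0],[0,0,0]]]' | grep -E 'pos|contact'
```

```text
tool_pos: [0.5808, 0.1279, 0.0572]
contact_force: [-4.1, 1.3, 0.7]
tool_pos: [0.5848, 0.1278, 0.0572]
contact_force: [-4.9, 2.3, 0.6]
tool_pos: [0.5858, 0.1278, 0.0572]
contact_force: [-5.0, 2.3, 0.5]
```

```bash
python3 -m handwheel '[[[0.1,0,0],[0,0,0]],[[0.1,0,0],[0,0,0]]]' | grep -E 'pos|contact'; python3 -m handwheel '[[[0.1,0,0],[0,0,0]],[[0.1,0,0],[0,0,0]]]' | grep -E 'pos|contact'
```

```text
tool_pos: [0.5867, 0.1277, 0.0572]
contact_force: [-5.3, 1.8, 1.1]
tool_pos: [0.5876, 0.1277, 0.0572]
contact_force: [-5.4, 2.0, 1.2]
```

```bash
python3 -m handwheel '[[[0.1,0,0],[0,0,0]],[[0.1,0,0],[0,0,0]]]' | grep -E 'pos|contact'
```

```text
tool_pos: [0.5877, 0.1277, 0.0571]
contact_force: [-8.4, 0.6, 3.5]
```

```bash
python3 -m handwheel '[[[0.05,0,0],[0,0,0]],[[0.05,0,0],[0,0,0]]]' | grep -E 'pos|contact'; python3 -m handwheel '[[[-0.2,0,0],[0,0,0]],[[-0.4,0,0],[0,0,0]],[[-0.7,0,0],[0,0,0]],[[-1,0,0],[0,0,0]],[[-1.6,0,0],[0,0,0]]]' | grep -E 'pos|contact';  python3 -m handwheel '[[[-3,0,0],[0,0,0]],[[-6,0,0],[0,0,0]],[[-8,0,0],[0,0,0]],[[-8,0,0],[0,0,0]]]' | grep -E 'pos|contact'; python3 - <<'E'
from h import *
np.set_printoptions(precision=4,suppress=True)
for cam in("side","top"):
  cv2.imwrite(f"pics/{cam}9.png",ctrl.get_image(cam))
  for n,z in(("front",.094),("red_tin",0),("tape_measure",0)):
    for q in ctrl.landmark_of(cam,n)[:1]: print(n,cam,q,atz(cam,q["position"],z))
E
```

```text
tool_pos: [0.5877, 0.1277, 0.057]
contact_force: [-10.9, 1.0, 4.8]
tool_pos: [0.5744, 0.1279, 0.0582]
contact_force: [-0.6, -0.2, 0.3]
tool_pos: [0.4929, 0.1306, 0.0575]
contact_force: [0.2, 0.3, 0.2]
front side {'position': [165.7, 254.7], 'score': 0.72} [0.6474 0.2094 0.094 ]
red_tin side {'position': [291.6, 200.4], 'score': 0.9} [ 0.5591 -0.1835  0.    ]
tape_measure side {'position': [325.8, 178.7], 'score': 0.56} [ 0.5128 -0.3294  0.    ]
front top {'position': [186.7, 194.2], 'score': 0.76} [0.5913 0.1257 0.094 ]
red_tin top {'position': [301.3, 209.0], 'score': 0.72} [ 0.568  -0.1822  0.    ]
tape_measure top {'position': [351.2, 233.1], 'score': 0.61} [ 0.5038 -0.3228  0.    ]
```

```bash
python3 - <<'E'
from h import *
for f,(y0,y1,x0,x1) in(("side",(270,310,140,190)),("top",(183,203,138,175))):
    d=lambda k:cv2.absdiff(cv2.imread(f"pics/{f}0.png"),cv2.imread(f"pics/{f}{k}.png"))[y0:y1,x0:x1].mean()
    print(f,"vs now",d(9),"vs ajar",d(1))
if all([cv2.absdiff(cv2.imread("pics/side0.png"),cv2.imread("pics/side9.png"))[270:310,140:190].mean()<5]): print(ctrl.finish_job())
E
```

```text
side vs now 10.933666666666667 vs ajar 36.496833333333335
top vs now 4.931981981981982 vs ajar 50.226126126126125
```

```bash
python3 -m handwheel '[[[-3,5,-5],[0,0,0]],[[-3,10,-10],[0,0,0]],[[-3,15,-14],[0,0,0]],[[-3,20,-14],[0,0,0]],[[-3,25,-14],[0,0,0]]]' | grep -E '^t|pos|contact'; python3 - <<'E'
from h import *
cv2.imwrite("pics/side10.png",ctrl.get_image("side"));cv2.imwrite("pics/top10.png",ctrl.get_image("top"))
for f,(y0,y1,x0,x1) in(("side",(200,310,70,250)),("top",(90,203,138,245))):
    print(f,cv2.absdiff(cv2.imread(f"pics/{f}0.png"),cv2.imread(f"pics/{f}10.png"))[y0:y1,x0:x1].mean())
for c in("side","top"):
  for q in ctrl.landmark_of(c,"front")[:1]:print(q,atz(c,q["position"],.094))
  for n in("red_tin","tape_measure"): print(n,ctrl.look_for(c,n)[:1])
E
```

```text
t: 33.12
tool_pos: [0.4565, -0.1207, 0.1998]
tool_rot: [3.139, -0.049, 0.007]
contact_force: [0.5, 0.4, -1.2]
side 2.5672053872053873
top 3.6629448901386708
{'position': [214.3, 239.0], 'score': 0.8} [0.59168762 0.13373705 0.094     ]
red_tin [{'position': [293.7, 194.2], 'score': 0.7}]
tape_measure [{'position': [324.4, 169.5], 'score': 0.83}]
red_tin [{'position': [304.9, 211.0], 'score': 0.97}]
tape_measure [{'position': [353.0, 229.0], 'score': 0.88}]
```

The pictures match the start state, so the drawer is latched and the bystanders haven't moved.

```bash
python3 -c "
from station import ctrl
print(ctrl.finish_job())"
```

```text
the job is handed in; nothing more can be done
None
```

The job is handed in at about 33 s with no verdict shown: the red spool stands in the middle well and the drawer latched and stayed shut (strongest push about 18 N, while opening), but I viewed 11 pictures, one over the limit of 10.

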